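Show a filter cube to the inspection camera

TASK

Pull the microscope filter cube with the round window (it has the long grip tab; the other two have slot windows and short tabs) up out of its snap-in holder and show it to the inspection camera: hold it in the air with the centre of its window on the camera's line of sight, 10 cm in front of the lens, the window facing the lens squarely and the grip tab uppermost, so the cube leans back to match the camera's downward look. Finish while holding it still there, and leave the other cubes in their bays and everything else on the bench where it is.

Things in the scene. Friction and masses are not known exactly. Their poses are not given: they have to be found in the camera images.
- round_cube_tab (a point): centre of the grip tab of the round-window filter cube. Aluminium cube 40 x 40 x 48 mm tall, 80-170 g; on its flat top an upright black tab 10 mm thick (x), 34 long (y), 42 tall. The point is 69 mm above the cube's underside, 21 mm above the flat top. Cube axes: x out of the window, y along the tab, z up. It stands in any one of the holder's bays
- round_cube_window (a point): the centre of the same cube's round window (glass 24 mm across in a black 29 mm rim) on the cube's +x face: 20 mm in x and -37 mm in z from the centre of the tab. Axes as for the cube: x points out of the glass, z up towards the tab
- slot_cube_a_tab (a point): one of the two other filter cubes, like the round-window one in size, material and height but with a narrow slot window (29 x 12 mm) and a short tab (16 mm along y). This point is the centre of its tab, 69 mm above its underside; axes as for the round-window cube. It stays in its bay.
- slot_cube_b_tab (a point): one of the two other filter cubes, like the round-window one in size, material and height but with a narrow slot window (29 x 12 mm) and a short tab (16 mm along y). This point is the centre of its tab, 69 mm above its underside; axes as for the round-window cube. It stays in its bay.
- holder: fixed dark steel holder 60 (x) x 176 (y) x 30 mm tall, origin centre of underside. Bays at y = -55, 0, 55 mm, floors 6 mm up, walls 24 mm up each cube, 0.5-1 mm play: cubes leave only straight up. Windows look out to +x. A sprung bead in each bay's back wall snaps into the cube's back: some 8-15 N straight up frees it after 3-5 mm of lift, and the bead may rub until the cube is 15 mm up
- camera_lens (a point): centre of the inspection camera's front lens, 190 mm above the bench: black barrel 34 mm across, 36 long, then a white body 46 x 46 mm ending 95 mm behind the lens. Axes: x out of the camera's back along its optical axis, 20 degrees upwards, so it looks along -x, 20 degrees down; y level; z the camera's own up
- focus (a point): the point on the camera's optical axis 100 mm in front of the lens (about 156 mm above the bench), where the centre of the window must be. Axes as for the lens: the window's x and z should point the way of these x and z
- camera_stand: the camera's fixed stand: grey base plate 120 (x) x 100 (y) x 12 mm, origin centre of underside, and a 20 mm post at x = +20 mm. The camera looks to the stand's -x; lens at x = -40, z = 190 mm; the camera's highest part is about 250 mm above the bench
- oil_bottle_mid (a point): bystander: a small dropper bottle, 28 mm across and 62 mm tall; its centre
- slide_box_mid (a point): bystander: a closed grey slide box, 85 x 100 x 34 mm; its centre
- eyepiece_mid (a point): bystander: a black eyepiece standing upright, 34 mm across and 54 mm tall; its centre
- objective_mid (a point): bystander: a steel objective standing upright, 24 mm across and 46 mm tall; its centre
- petri_dish_mid (a point): bystander: a clear round dish with lid, 92 mm across and 16 mm tall; its centre
- slide_carton_mid (a point): bystander: a white slide carton, 30 x 80 x 28 mm; its centre
- screwdriver_grip (a point): bystander: a screwdriver 150 mm long lying on the bench, about 25 mm high; the middle of its handle
There are look-alikes about, which are no part of the job. What is shaped like the part that bears round_cube_tab but purple is not meant. There is more than one size of the holder; the one meant has the size given above.

How it is judged (in metres and radians):
On the way:
1. the round-window cube is drawn up clear of the holder (z of round_cube_window in the frame of holder above 0.07 m), for 0.2 s.
At the end, for the whole second after the job is handed in: Gripper holds the round-window cube still, clear of holder and camera, window centre within 15 mm of the point 100 mm before the lens, facing it and tab up within 0.16 rad; other cubes within 15 mm and bystanders within 40 mm of their starts (distance between round_cube_window and focus below 0.015 m and angle between the x axis of round_cube_window and the x axis of focus, either way round below 0.16 rad and angle between the z axis of round_cube_window and the z axis of focus, either way round below 0.16 rad and x of round_cube_tab in the frame of focus below 0 m and z of round_cube_tab in the frame of focus above 0.015 m and contact force between the fingers and round_cube above 1 N and contact force between round_cube and holder below 0.05 N and contact force between round_cube and camera_stand below 0.05 N and linear speed of round_cube below 0.02 m/s and angular speed of round_cube below 0.1 rad/s and distance of each of slot_cube_a_tab, slot_cube_b_tab from where it was at the start of the episode below 0.015 m and distance of each of oil_bottle_mid, slide_box_mid, eyepiece_mid, objective_mid, petri_dish_mid, slide_carton_mid, screwdriver_grip from where it was at the start of the episode below 0.04 m); the arm keeps its last pose, push and grip.
It fails at once if another cube is pulled out of its bay, or a bystander is knocked away (distance of any of slot_cube_a_tab, slot_cube_b_tab from where it was at the start of the episode above 0.02 m or distance of any of oil_bottle_mid, slide_box_mid, eyepiece_mid, objective_mid, petri_dish_mid, slide_carton_mid, screwdriver_grip from where it was at the start of the episode above 0.045 m).
It also fails if it takes over 35 s, if anything falls off the work surface, if the arm or the gripper's body presses on something with over 40 N, if the wrist force passes 120 N, or if a joint passes its speed limit or range.

ROBOT

A 7-joint arm with a two-finger parallel gripper is mounted at the origin on the work surface. World frame = base frame: x ahead of the robot, y to its left, z up, the work surface at z = 0. Lengths are in mm, angles in rad, forces in N, time in s.
With the tool pointing down it reaches from about 350 to 900 mm from the base axis. Payload 19.9 kg.
Tool frame: the origin (TCP) lies on the centre line of the jaws, within the pads' length; the fingertips stand 11 mm ahead of it and the grasp point (between the pads) lies 8 mm behind it; z points along the fingers, y is the line along which they close (so a half turn about z gives the same grasp; the last joint's range is limited). The gripper opens to 85 mm and grips with 20 to 120 N. Pads are 22 mm wide; open, the fingers measure 114 mm over their backs; the gripper's body (76 mm by 85 mm) begins 54 mm behind the grasp point. The pads swing forward as they close: fully open they stand 13 mm farther back than shut.
Start: joints at [-1.278, 0.417, -0.01, 1.614, 0.005, 1.111, -0.053], TCP at [204.761, 590.487, 242.26] pointing down, gripper open.
Joint ranges: [-2.81, 2.81], [-0.39, 2.02], [-1.27, 1.25], [0.06, 2.57], [-1.19, 4.33], [0.19, 2], [-2.82, 2.82]. Speed limits (rad/s): [1.89, 1.89, 2.39, 2.39, 3.01, 3.01, 3.01].

INTERFACE

Orientations are given as [roll, pitch, yaw] about the fixed x, y, z axes, in that order (R = Rz(yaw) Ry(pitch) Rx(roll)).
In Python, from rig import ctrl gives the robot as it stands. The module is installed in compiled form; this text tells all that it offers. Calls block until the motion is done:
- ctrl.move_ptp(position, orientation): joint-space move of the TCP to a pose.
- ctrl.move_straight(position, speed=150, orientation=None, stop_force=None): straight line of the TCP; orientation=None keeps the orientation; speed is the mean speed in mm/s. With stop_force (N) it stops when the force on the tool has changed by that much, and returns True; else False.
- ctrl.movej(angles): joint-space move.
- ctrl.gripper_to(opening): finger opening in mm; the grip force is fixed at half the most; returns when the fingers have stopped.
- ctrl.hold(seconds).
- ctrl.ik(position, orientation): joint angles nearest the present ones, or None.
- ctrl.grab_frame(name): name is "scene" or "top"; returns the picture (420x560x3 uint8, red, green, blue); there is no depth.
- ctrl.camera_params(name): a dict with "fx", "fy", "cx", "cy" (pixels), "distortion" ([k1, k2, p1, p2, k3] as OpenCV has them; the pictures are not rectified), "pose" (4x4, takes a point from camera to world coordinates). Camera axes: x right, y up, looking along -z (the intrinsics and any distortion apply to the point x, -y, -z); pixel columns grow to the right and rows downward; lengths in mm; the calibration is good to about 2 mm. A picture is of the moment at which its call begins. camera_params takes no time and is no camera call.
A pose or a line that the arm cannot do raises ctrl.PlanningError and nothing moves.
- ctrl.close_job(): hands the job in; it is judged then, once.
Trained networks look in the newest picture that a camera, given by its name, has taken for a name from the list of things; names that differ only in an ending like _2 or _b are one class to them, and where a whole thing is asked for, a point or a joint stands for the part that bears it (a point fixed in the world has none). Each returns a list of dicts, best first, with "conf" (0 to 1); they miss things now and then, are a little off and sometimes report something else, mostly with a low value. They report only what shows in the picture. A call takes as long as a camera call. They do not tell look-alikes from the thing itself.
- ctrl.find_in(thing, camera): "position" ([column, row] in pixels, amid what is visible of it).
- ctrl.masks_of(thing, camera): "mask" (420x560 bool, what is visible of it) and "position" ([column, row] in pixels, amid what is visible of it).
- ctrl.place_of(thing, camera): "position" ([column, row] in pixels: a listed point, or the origin of a listed thing).
Readings, each from a call of its own:
- ctrl.get_time(): time.
- ctrl.get_joint_positions(): joint angles.
- ctrl.get_qvel(): joint speeds.
- ctrl.get_joint_efforts(): joint torques, N m.
- ctrl.get_ee_pos(): TCP position.
- ctrl.get_eef_rot(): TCP orientation.
- ctrl.get_ft_force(): force on the tool from outside, world axes, zero at the start.
- ctrl.get_moment(): the same for the moment, N m.
- ctrl.get_grip_width(): finger opening in mm.
- ctrl.get_grip_force(): force on a finger pad.
Only numpy, scipy, OpenCV 4.12 (cv2) and the standard library are available. Lean on these libraries where they do the work, as an engineer would, in place of code of your own. Each camera call takes 0.05 s, during which the arm holds its last target. There are 200 camera calls.

## Working session

There is one attempt and no reset: what is moved stays moved. The work goes in short steps, each a Python script; the robot and the scene stay as the last script left them, time stands still between calls to the robot, and variables do not carry over. Pictures are saved under pics/ and viewed, at most 10 in all, crops included, and the job is handed in when it is done.

```bash
mkdir -p pics
python3 - <<'E'
from rig import ctrl
import cv2,numpy as np
np.set_printoptions(precision=2,suppress=True)
for c in("scene","top"):
    im=ctrl.grab_frame(c); cv2.imwrite(f"pics/{c}0.png",cv2.cvtColor(im,cv2.COLOR_RGB2BGR))
    p=ctrl.camera_params(c); print(c,p["fx"],p["cx"],p["cy"],p["distortion"]);print(np.array(p["pose"]))
    for n in ["round_cube_tab","round_cube_window","slot_cube_a_tab","holder","camera_lens","camera_stand","focus"]:
        print(n,[(np.round(d["position"],1).tolist(),round(d["conf"],2)) for d in ctrl.place_of(n,c)])
E
```

```text
scene 468.49717555728466 277.3230949354126 202.18441532356462 [-0.14  0.    0.    0.    0.  ]
[[   0.24   -0.73    0.64 1269.72]
 [   0.97    0.17   -0.17 -268.79]
 [   0.02    0.66    0.75 1046.43]
 [   0.      0.      0.      1.  ]]
round_cube_tab [([441.3, 261.4], 0.71), ([368.0, 190.7], 0.58), ([142.0, 273.6], 0.5)]
round_cube_window [([366.3, 205.8], 0.69), ([347.8, 231.6], 0.58)]
slot_cube_a_tab [([344.0, 193.7], 0.54)]
holder [([380.6, 151.2], 0.62), ([364.7, 207.8], 0.58), ([366.2, 205.5], 0.5)]
camera_lens [([238.3, 261.3], 0.66), ([365.4, 204.6], 0.32)]
camera_stand [([251.5, 315.1], 0.81)]
focus [([362.3, 206.0], 0.32)]
top 389.3249163677367 280.1691170985976 214.50179712036064 [-0.09  0.    0.    0.    0.  ]
[[   0.03    0.99   -0.12  396.55]
 [  -1.      0.03   -0.    -52.76]
 [   0.      0.12    0.99 1130.11]
 [   0.      0.      0.      1.  ]]
round_cube_tab [([208.5, 199.5], 0.8), ([187.6, 234.8], 0.57)]
round_cube_window [([217.7, 201.7], 0.55), ([187.8, 228.5], 0.49)]
slot_cube_a_tab [([206.1, 237.1], 0.75)]
holder [([134.8, 308.5], 0.92), ([186.8, 240.5], 0.62)]
camera_lens [([335.3, 148.5], 0.58), ([352.7, 256.8], 0.37)]
camera_stand [([325.8, 151.0], 0.79), ([202.9, 235.6], 0.68)]
focus []
```

View pics/scene0.png

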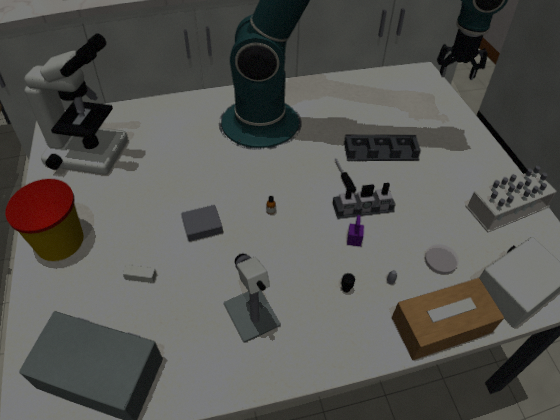

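View pics/top0.png

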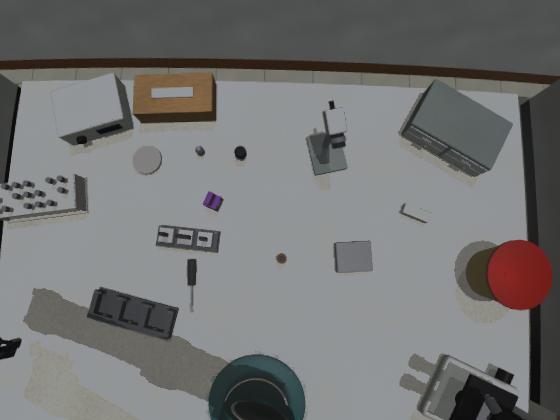

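The scene picture shows three cubes in the small holder at about (365,203), with a purple look-alike at (356,235). An empty, larger holder is at (382,148), and the camera on its stand is at (252,290). In the top picture the holder is at (188,238), the purple cube at (213,200) and the stand at (327,152). I'll zoom in on both.

Run:
```python
import cv2,numpy as np
s=cv2.imread("pics/scene0.png");t=cv2.imread("pics/top0.png")
r=lambda i,x,y,w,h:cv2.resize(i[y:y+h,x:x+w],(400,300),interpolation=cv2.INTER_CUBIC)
m=np.vstack([np.hstack([r(s,325,175,80,60),r(s,210,240,140,105)]),np.hstack([r(t,148,208,80,60),r(t,285,90,92,96*3//4+18)])])
cv2.imwrite("pics/z1.png",cv2.convertScaleAbs(m,alpha=1.6,beta=10))
```

```text
(no output)
```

View pics/z1.png

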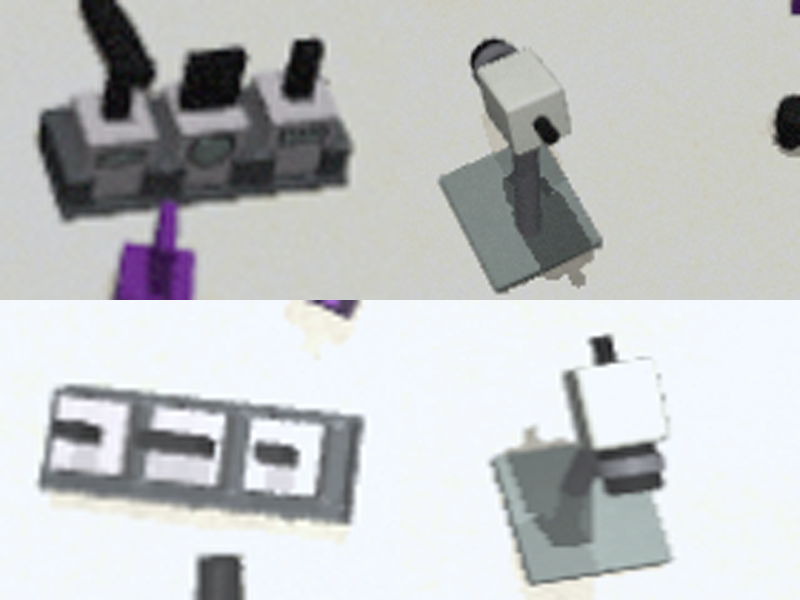

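The round window is in the middle bay, with the long tab at roughly (367,190) in scene and (184,237) in top. The camera looks roughly towards the robot. Next I'll fit the holder and stand poses to corners and check the fit with an overlay.

```bash
cat > h.py <<'E'
import numpy as np,cv2
from scipy.optimize import least_squares
from scipy.spatial.transform import Rotation as R
from rig import ctrl
P={c:ctrl.camera_params(c) for c in("scene","top")}
def proj(c,pts):
    p=P[c];T=np.linalg.inv(np.array(p["pose"]));q=np.atleast_2d(pts)@T[:3,:3].T+T[:3,3]
    K=np.array([[p["fx"],0,p["cx"]],[0,p["fy"],p["cy"]],[0,0,1.]])
    return cv2.projectPoints((q*[1,-1,-1]).reshape(-1,1,3),np.zeros(3),np.zeros(3),K,np.array(p["distortion"],float))[0][:,0]
def place(v,pts):  # v=x,y,yaw
    return R.from_euler('z',v[2]).apply(np.atleast_2d(pts))+[v[0],v[1],0]
def fit(obs,v0):   # obs: (cam,pixel,local point)
    f=lambda v:np.concatenate([(proj(c,place(v,l))[0]-px) for c,px,l in obs])
    return least_squares(f,v0,loss='soft_l1')
def box(x0,x1,y0,y1,z0,z1):
    c=np.array([[x,y,z] for x in(x0,x1) for y in(y0,y1) for z in(z0,z1)],float)
    return c,[(i,i|b) for i in range(8) for b in(1,2,4) if not i&b]
E
cat > a.py <<'E'
from h import *
u=lambda x,y,ox,oy,sx,sy:np.array([(x+.5)/sx-.5+ox,(y+.5)/sy-.5+oy])
S1=lambda x,y:("scene",u(x,y,325,175,5,5)); S2=lambda x,y:("scene",u(x-400,y,210,240,400/140,300/105))
T1=lambda x,y:("top",u(x,y-300,148,208,5,5)); T2=lambda x,y:("top",u(x-400,y-300,285,90,400/92,300/90))
H=[(*T1(57,388),(30,88,30)),(*T1(363,415),(30,-88,30)),(*T1(350,522),(-30,-88,0)),(*S1(65,218),(30,-88,0)),(*S1(350,185),(30,88,0)),
 (*S1(188,57),(5,-17,96)),(*S1(243,52),(5,17,96)),(*S1(210,150),(20,0,38))]
C=[(*T2(490,458),(60,50,12)),(*T2(527,583),(-60,50,12)),(*T2(672,558),(-60,-50,12)),(*S2(442,180),(-60,-50,12)),(*S2(500,290),(60,-50,12)),(*S2(602,242),(60,50,12)),(*S2(492,55),(-40,0,190))]
h=fit(H,[500,200,-.08]);s=fit(C,[650,-150,.2])
for n,r in(("h",h),("s",s)): print(n,r.x.round(3));print(r.fun.reshape(-1,2).round(1).tolist())
np.save("fit.npy",[h.x,s.x])
D=np.array([[np.cos(np.radians(20)),0,np.sin(np.radians(20))],[0,1,0],[-np.sin(np.radians(20)),0,np.cos(np.radians(20))]]) # rows: cam axes in stand
def cam(b): return b@D+[-40,0,190]
parts=[]
b,e=box(-30,30,-88,88,0,30);parts.append((place(h.x,b),e,(0,255,0)))
b,e=box(-5,5,-17,17,54,96);parts.append((place(h.x,b),e,(0,0,255)))
for y in(-55,55):
    b,e=box(-5,5,y-8,y+8,54,96);parts.append((place(h.x,b),e,(255,128,0)))
b,e=box(-60,60,-50,50,0,12);parts.append((place(s.x,b),e,(0,255,0)))
b,e=box(36,95,-23,23,-23,23);parts.append((place(s.x,cam(b)),e,(0,0,255)))
a=np.linspace(0,2*np.pi,25);b=np.c_[0*a,17*np.cos(a),17*np.sin(a)];parts.append((place(s.x,cam(b)),[(i,i+1) for i in range(24)],(255,0,255)))
out=[]
for c,o in(("scene",[(325,175,80,60),(210,240,112,84)]),("top",[(148,208,80,60),(285,92,112,84)])):
    im=cv2.convertScaleAbs(cv2.imread(f"pics/{c}0.png"),alpha=1.5)
    row=[]
    for x,y,w,hh in o:
        k=400/w;z=cv2.resize(im[y:y+hh,x:x+w],(400,300),interpolation=cv2.INTER_CUBIC)
        for b,e,col in parts:
            q=((proj(c,b)-[x,y]+.5)*k-.5).round().astype(int)
            for i,j in e: cv2.line(z,tuple(map(int,q[i])),tuple(map(int,q[j])),col,1,cv2.LINE_AA)
        row.append(z)
    out.append(np.hstack(row))
import sys;cv2.imwrite(sys.argv[1],np.vstack(out))
E
python3 a.py pics/ov1.png
```

```text
h [ 4.56345e+02  2.10622e+02 -6.60000e-02]
[[-0.7, -0.1], [-1.2, 0.5], [0.7, 0.5], [-1.0, 0.8], [-0.9, -0.2], [0.3, 1.3], [0.7, 0.9], [-0.0, -0.5]]
s [ 7.25611e+02 -1.81114e+02  2.46000e-01]
[[-0.4, -0.5], [0.3, 0.4], [-0.2, 0.9], [-0.9, -0.6], [-0.3, 0.7], [1.3, -0.3], [0.1, 1.0]]
```

View pics/ov1.png

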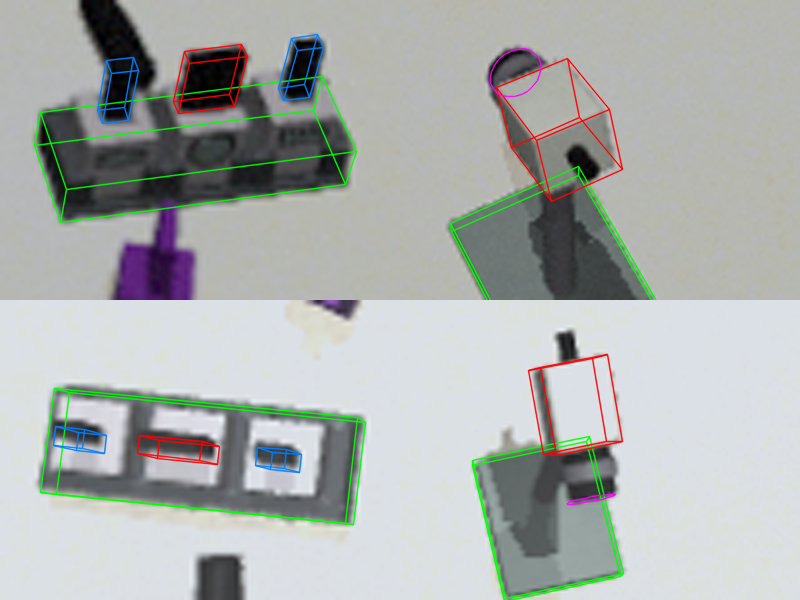

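The overlay puts the holder, tab and stand within about 1–2 px; in the top view the tabs sit about 1 px (3 mm) further +x than modelled. I'll aim 1.5 mm further in x and use force feedback when closing. First I'll plan and then grasp.

```bash
cat > g.py <<'E'
from h import *
hv,sv=np.load("fit.npy"); hv=hv.copy(); hv[0]+=1.5
GZ=72.                       # TCP height in grasp (tab centre 75)
def tc(s): return R.from_matrix(np.array([[0,s,0],[s,0,0],[0,0,-1.]]))  # tool in cube: y=s*x, x=s*y, z=-z
def grasp(s): return np.array([hv[0],hv[1],GZ]),R.from_euler('z',hv[2])*tc(s)
def final(s,dx=0,up=0,tcp_in_tab=(0,0,GZ-75)):
    Rc=R.from_euler('ZY',[sv[2],-np.radians(20)])
    w=place(sv,[-40,0,190])[0]-Rc.apply([100+dx,0,0])+[0,0,up]
    return w+Rc.apply(np.array([-20,0,37])+tcp_in_tab),Rc*tc(s)
e=lambda r:r.as_euler('xyz')
E
python3 - <<'E'
from g import *
np.set_printoptions(precision=3,suppress=True)
print(ctrl.get_time(),ctrl.get_ee_pos(),ctrl.get_eef_rot(),ctrl.get_grip_width(),ctrl.get_ft_force())
for s in(1,-1):
    for n,(p,r) in(("g",grasp(s)),("pre",final(s,60,30)),("f",final(s))):
        q=ctrl.ik(p,e(r));print(s,n,p.round(1),e(r).round(2),None if q is None else np.array(q))
E
```

```text
0.8 [204.778 590.483 242.274] [-3.142  0.     2.808] 85.45927627276366 [ 0.576 -0.741  0.518]
1 g [457.8 210.6  72. ] [3.14 0.   1.5 ] [-0.838  0.48   0.421  2.051 -0.309  0.67  -0.281]
1 pre [ 511.5 -234.9  190.4] [2.79 0.   1.82] [ 0.041  0.289  0.534  2.03  -0.628  0.703  1.238]
1 f [ 566.2 -221.2  180.9] [2.79 0.   1.82] [-0.126  0.411  0.682  1.946 -0.759  0.741  1.268]
-1 g [457.8 210.6  72. ] [ 3.14  0.   -1.64] [-0.362  0.452 -0.156  2.035  0.11   0.662  2.486]
-1 pre [ 511.5 -234.9  190.4] [-2.79  0.   -1.32] [-0.375  0.456  1.088  2.04  -0.939  0.868 -1.643]
-1 f [ 566.2 -221.2  180.9] [-2.79  0.   -1.32] [-0.396  0.575  1.084  1.953 -1.032  0.912 -1.668]
```

Run:
```python
from g import *
np.set_printoptions(precision=2,suppress=True)
p,r=grasp(1)
ctrl.move_ptp(p+[0,0,90],e(r)); ctrl.gripper_to(40)
hit=ctrl.move_straight(p,120,stop_force=6)
print(hit,ctrl.get_ee_pos(),ctrl.get_ft_force(),ctrl.get_time())
im=ctrl.grab_frame("scene");t=ctrl.grab_frame("top")
z=lambda i,x,y:cv2.resize(i[y:y+75,x:x+50],(400,600),interpolation=cv2.INTER_CUBIC)
m=np.hstack([z(im,342,150),z(t,160,200)])
cv2.imwrite("pics/g1.png",cv2.cvtColor(cv2.convertScaleAbs(m,alpha=1.6),cv2.COLOR_RGB2BGR))
```

```text
False [458.21 210.74  72.54] [-0.21 -1.03 -0.18] 3.9
```

View pics/g1.png

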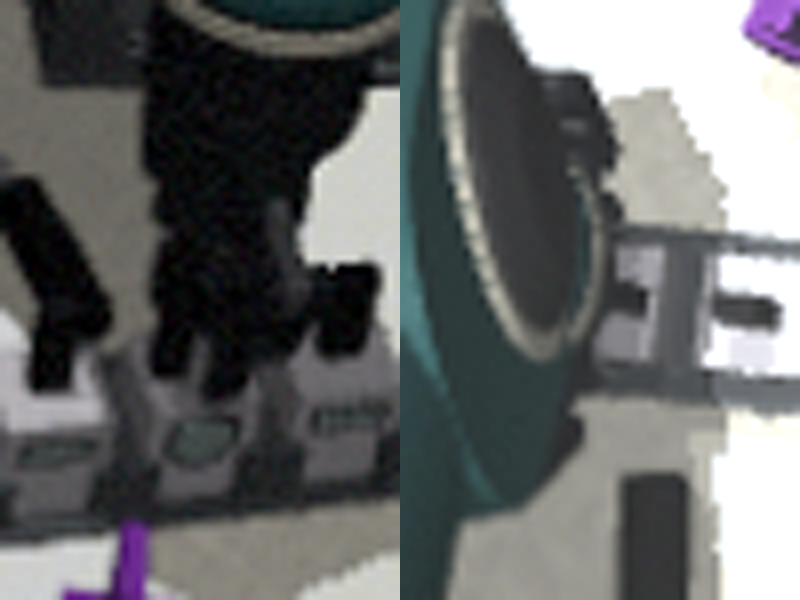

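The fingers straddle the round cube's tab: the front finger is at about (225,380) in the crop and the tab edge at (155,350). The grip sits perhaps 3 mm too far to +y. I'll shift 2.5 mm and close in steps while watching the force.

Run:
```python
from g import *
np.set_printoptions(precision=2,suppress=True)
p,r=grasp(1); p=p+[0,-2.5,0]
ctrl.move_straight(p,60)
f0=np.array(ctrl.get_ft_force())
for w in(20,16,13,0):
    ctrl.gripper_to(w); f=np.array(ctrl.get_ft_force())-f0
    print(w,ctrl.get_grip_width(),ctrl.get_grip_force(),f,np.array(ctrl.get_ee_pos()))
    if np.linalg.norm(f[:2])>4 and w>10: break
print(ctrl.get_moment(),ctrl.get_time())
```

```text
20 19.953287966775967 0.0 [-0.75 -0.45  0.66] [457.85 208.15  71.99]
16 16.329051160576217 0.0 [-0.89  0.26  0.29] [457.85 208.13  71.99]
13 12.545458579701917 0.0 [ 0.02 -0.75 -0.17] [457.82 208.11  71.99]
0 9.174715279838276 59.13289725780487 [ 4.22 -0.35 -1.79] [458.31 208.17  72.13]
[ 0.04 -0.99 -0.1 ] 5.2333
```

Well centred and gripped. I'll pull it up slowly and then lift clear.

Run:
```python
from g import *
np.set_printoptions(precision=2,suppress=True)
p=np.array(ctrl.get_ee_pos()); f0=np.array(ctrl.get_ft_force())
for dz,v in((3,15),(6,15),(20,30),(110,120)):
    ctrl.move_straight(p+[0,0,dz],v); print(dz,np.array(ctrl.get_ft_force())-f0,ctrl.get_grip_width(),ctrl.get_grip_force(),np.array(ctrl.get_ee_pos()))
ctrl.hold(.3);print(ctrl.get_moment(),ctrl.get_time())
im=ctrl.grab_frame("scene");cv2.imwrite("pics/l1.png",cv2.cvtColor(cv2.resize(cv2.convertScaleAbs(im[110:260,280:480],alpha=1.5),(800,600),interpolation=cv2.INTER_CUBIC),cv2.COLOR_RGB2BGR))
```

```text
3 [ 0.08 -1.67  1.4 ] 9.147607425083985 59.634472131729126 [458.71 208.12  75.41]
6 [ 0.79 -1.53  2.49] 9.52339705193132 60.489288568496704 [458.95 208.03  78.5 ]
20 [-2.46 -0.92  1.81] 9.696496838275467 60.58413505554199 [458.29 208.29  92.21]
110 [-4.3   0.79  1.  ] 9.059886719113454 60.408546924591064 [457.81 208.06 181.46]
[0.02 0.01 0.04] 7.7583
```

View pics/l1.png

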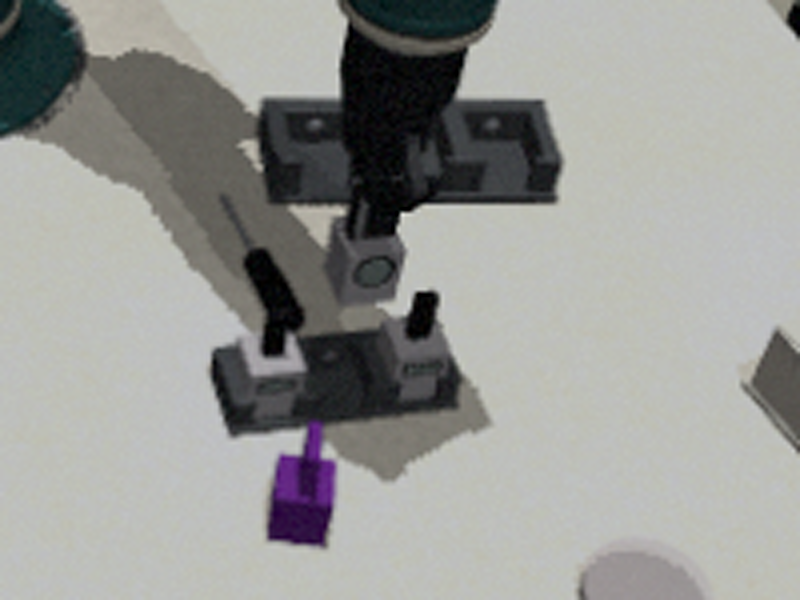

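The cube is out at crop (370,265), the two slot cubes are still in their bays, and nothing else has moved. I'll check the window's pixel position against the prediction to detect slip, then go to the focus.

Run:
```python
from g import *
np.set_printoptions(precision=2,suppress=True)
t=np.array(ctrl.get_ee_pos()); Rc=R.from_euler('z',hv[2])
print("pred",[proj("scene",t+Rc.apply([20,0,-34+d]))[0] for d in(0,-8)],"seen",[374.5/4+280-.4,270.5/4+110-.4])
print("net",[(np.array(d["position"]),d["conf"]) for d in ctrl.place_of("round_cube_window","scene")])
pre,r=final(1,60,30); f,_=final(1)
ctrl.move_straight(t+[0,0,50],150)
ctrl.move_ptp(pre+[0,0,20],e(r)); 
print(np.array(ctrl.get_ee_pos()),pre,ctrl.get_time())
ctrl.move_straight(f,60); ctrl.hold(.4)
print(np.array(ctrl.get_ee_pos()),f,np.array(ctrl.get_eef_rot()),e(r),ctrl.get_grip_force(),ctrl.get_time())
out=[]
Rc=R.from_euler('ZY',[sv[2],-np.radians(20)]);L=place(sv,[-40,0,190])[0]
for c,(x,y) in(("scene",(190,190)),("top",(280,100))):
    im=ctrl.grab_frame(c); print(c,"focus px",proj(c,L-Rc.apply([100,0,0])),[(np.array(d["position"]),d["conf"]) for d in ctrl.place_of("round_cube_window",c)])
    z=cv2.cvtColor(cv2.resize(cv2.convertScaleAbs(im[y:y+150,x:x+100],alpha=1.5),(400,600),interpolation=cv2.INTER_CUBIC),cv2.COLOR_RGB2BGR)
    b,ed=box(-40,0,-20,20,-32,16);q=L+Rc.apply(b-[100,0,0])
    q=((proj(c,q)-[x,y]+.5)*4-.5).round().astype(int)
    for i,j in ed: cv2.line(z,tuple(map(int,q[i])),tuple(map(int,q[j])),(0,255,0),1)
    out.append(z)
cv2.imwrite("pics/f1.png",np.hstack(out))
```

```text
pred [array([372.27, 178.07]), array([371.79, 180.13])] seen [373.225, 177.225]
net [(array([371.2, 181. ]), 0.85), (array([350.2, 232.7]), 0.54), (array([239.5, 256.8]), 0.25)]
[ 511.76 -234.02  210.04] [ 511.5  -234.94  190.39] 9.9833
[ 566.18 -221.16  180.98] [ 566.18 -221.19  180.91] [ 2.79 -0.    1.82] [2.79 0.   1.82] 60.3678560256958 11.5917
scene focus px [[225.66 238.92]] [(array([347.9, 233.3]), 0.86), (array([227.8, 237.4]), 0.78)]
top focus px [[344.64 186.04]] [(array([219.1, 204.2]), 0.74), (array([343.7, 184.7]), 0.55)]
```

View pics/f1.png

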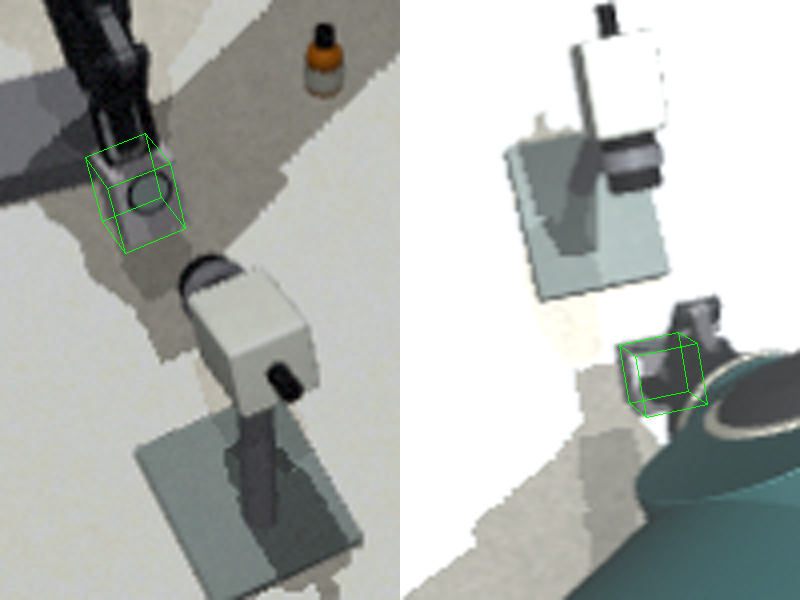

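The window is at crop (150,192) in scene against a predicted focus of (143,196), so about 4 mm to +y. That matches my earlier grip shift and a small offset in the lens fit. I'll shift 4 mm to −y and hand in.

Run:
```python
from g import *
np.set_printoptions(precision=2,suppress=True)
f,r=final(1); f=f+R.from_euler('z',sv[2]).apply([0,-4,0])
ctrl.move_straight(f,20); ctrl.hold(1)
print(np.array(ctrl.get_ee_pos()),np.abs(ctrl.get_qvel()).max(),ctrl.get_grip_force(),ctrl.get_time())
for c in("scene","top"):
    ctrl.grab_frame(c); print(c,[(np.array(d["position"]),d["conf"]) for d in ctrl.place_of("round_cube_window",c)])
print(ctrl.close_job())
```

```text
[ 567.18 -225.06  180.93] 0.0010023331601565154 60.369107723236084 13.1417
scene [(array([225.1, 240.6]), 0.63), (array([347.8, 233.3]), 0.56)]
top [(array([219.6, 200.6]), 0.68), (array([346.8, 185.6]), 0.45)]
the job is handed in; nothing more can be done
None
```

I pulled the round-window cube out of its bay, and the arm is holding it still at the camera's focus, tab up and leaning back 20°; in the last images its window is 2–3 px from where I computed the focus. I handed the job in at about 13 s; no verdict came back, and the slot cubes and bystanders looked undisturbed in the pictures I viewed.

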